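Hand over the bearing ball in its dish, free handle to the gate

ROBOT

A 6-joint arm with a two-finger parallel gripper is mounted at the origin on the work surface. World frame = base frame: x ahead of the robot, y to its left, z up, the work surface at z = 0. Lengths are in m, angles in rad, forces in N, time in s.
With the tool pointing down it reaches from about 0.325 to 0.775 m from the base axis. Payload 5.5 kg.
Tool frame: the origin (TCP) lies between the finger pads; the fingertips stand 8 mm ahead of it and the grasp point (between the pads) lies 11 mm behind it; z points along the fingers, y is the line along which they close (so a half turn about z gives the same grasp; the last joint's range is limited). The gripper opens to 88 mm and grips with 3 to 60 N. Pads are 20 mm wide; open, the fingers measure 115 mm over their backs; the gripper's body (75 mm by 178 mm) begins 61 mm behind the grasp point.
Start: joints at [-1.167, 0.091, 1.231, -0, 1.82, -0.057], TCP at [0.267, -0.537, 0.231] pointing down, gripper open.
Joint ranges: [-2.87, 2.87], [-0.86, 2.18], [0.17, 2.46], [-1.51, 4.65], [0.06, 2.69], [-2.65, 2.65]. Speed limits (rad/s): [2.57, 2.57, 3.01, 3.14, 3.14, 3.14].

INTERFACE

Orientations are given as a unit quaternion [w, x, y, z].
In Python, from rig import robot gives the robot as it stands. Calls block until the motion is done:
- robot.move_to(position, orientation): joint-space move of the TCP to a pose.
- robot.servo_line(position, velocity=0.15, ori=None, force_limit=None): straight line of the TCP; ori=None keeps the orientation; velocity is the mean speed in m/s. With force_limit (N) it stops when the force on the tool has changed by that much, and returns True; else False.
- robot.move_joints(angles): joint-space move.
- robot.set_gripper(opening, squeeze=None): finger opening in m; squeeze is the grip in N (None keeps the last); returns when the fingers have stopped.
- robot.sleep(seconds).
- robot.inverse_kinematics(position, orientation): joint angles nearest the present ones, or None.
- robot.read_state(): the state.
- robot.camera(name): name is "scene" or "side" or "wrist"; returns the picture (480x640x3 uint8, blue, green, red); there is no depth.
- robot.camera_model(name): a dict with "intrinsics" (3x3 intrinsics, pixels), "origin" and "attitude" of the camera in the world. Camera axes: x right, y up, looking along -z (the intrinsics and any distortion apply to the point x, -y, -z); pixel columns grow to the right and rows downward; lengths in m; the calibration is good to about 2 mm. A picture is of the moment at which its call begins: read the wrist's pose just before it. camera_model takes no time and is no camera call; for the wrist camera it gives the pose at the moment of the call.
A pose or a line that the arm cannot do raises robot.MotionError and nothing moves.
- robot.hand_in(): hands the job in; it is judged then, once.
The state is a dict: "t": time; "joints": joint angles; "dq": joint speeds; "joint_torque": joint torques, N m; "tcp_pos": TCP position; "tcp_rot": TCP orientation; "ft_force": force on the tool from outside, world axes, zero at the start; "torque": the same for the moment, N m; "gripper_width": finger opening in m; "grasp_force": force on a finger pad.
Only numpy, scipy, OpenCV 4.12 (cv2) and the standard library are available. Lean on these libraries where they do the work, as an engineer would, in place of code of your own. Each camera call takes 0.05 s, during which the arm holds its last target. There are 200 camera calls.

TASK

Pass the loose steel bearing ball out to the gate in its parts dish: take the dish by one of its two handles, lift it well clear of the tray, and only then turn it level through a quarter turn so that the free handle points out towards the gate (on the robot's left). Keep the dish level and the ball in its middle all the time, leave the other things on the tray alone, and finish still holding the dish there by its handle, about ten centimetres or more above the tray and steady, ready to be taken.

Things in the scene. Friction and masses are not known exactly. Their poses are not given: they have to be found in the camera images.
- dish_middle (a point): shallow aluminium dish, 150 mm across, 35 mm high, 0.2-0.3 kg; hollow: flat 24 mm across, 10 deg slope to 45 mm out, then 40 deg side. Two alike black handles on opposite sides. Point on the dish's axis, 12 mm above the tray as it stands; x along the handles' line to handle_b, z up. At the start x is within 0.4 rad of world x: handle_a nearer the robot, handle_b pointing away
- handle_a (a point): middle of one handle of the dish, 109 mm out from the dish's axis and 30 mm above the tray as the dish stands; the handle is a straight rounded bar 56 mm long (along the dish's x, from 79 to 135 mm out), 18 mm wide and 20 mm high; axes as the dish's
- handle_b (a point): middle of the other handle, of the same size, on the opposite side (109 mm out along +x of the dish)
- ball_center (a point): centre of the loose polished steel ball, 24 mm in diameter, 57 g, which lies in the middle of the dish and rolls freely
- gate_edge (a point): middle of the left-hand lip of the trolley's tray, the gate side: a grey barred sliding gate runs along x beyond it, 1.45 m to the robot's left. The point shows the gate direction; its y axis (world y, the robot's left) points square out at the gate. The lip stands 30 mm above the tray
- bucket_centre (a point): centre of the empty white plastic bucket (about 225 mm across the top, 205 mm high), standing on the tray at far left; leave it alone
- extinguisher_centre (a point): centre of the small red fire extinguisher with a squeeze lever (cylinder 85 mm across, 330 mm high in all), standing on the tray at near left; leave it alone
- brush_centre (a point): centre of the head of the yellow plastic rim brush, lying on its bristles on the tray at near right (head 105 x 60 mm, 48 mm high; the handle sticks out 190 mm from the head's centre along -x of its frame and rises to 80 mm above the tray); leave it alone
- nut_centre (a point): centre of the chrome lug nut, 27 mm across, 36 mm high, standing on the tray at far right; leave it alone

How it is judged:
By the outcome, as a careful person would: the job done as asked, in the order asked, and still so for the second after the job is handed in, while the arm keeps its last pose, push and grip.
It also fails if it takes over 51 s, if anything falls off the work surface, if the arm or the gripper's body presses on something with over 40 N, if the wrist force passes 120 N, or if a joint passes its speed limit or range.

## Working session

There is one attempt and no reset: what is moved stays moved. The work goes in short steps, each a Python script; the robot and the scene stay as the last script left them, time stands still between calls to the robot, and variables do not carry over. Pictures are saved under pics/ and viewed, at most 10 in all, crops included, and the job is handed in when it is done.

```bash
ls; mkdir -p pics; python3 - <<'E'
from rig import robot
import cv2,numpy as np
a=robot.camera("scene");b=robot.camera("side")
cv2.imwrite("pics/scene.png",a);cv2.imwrite("pics/side.png",b)
for n in("scene","side","wrist"):print(n,robot.camera_model(n))
print(robot.read_state())
E
```

```text
pics
scene {'intrinsics': array([[441.77984258,   0.        , 317.65576605],
       [  0.        , 441.77984258, 237.25072666],
       [  0.        ,   0.        ,   1.        ]]), 'origin': array([1.23292915, 0.38804906, 1.03875345]), 'attitude': array([0.5236377 , 0.19507276, 0.28355801, 0.77932344])}
side {'intrinsics': array([[617.19846063,   0.        , 317.16007482],
       [  0.        , 617.19846063, 237.75965212],
       [  0.        ,   0.        ,   1.        ]]), 'origin': array([ 0.09557394, -1.21602813,  0.86368788]), 'attitude': array([ 0.84614184,  0.5074132 , -0.07725803, -0.14355147])}
wrist {'intrinsics': array([[379.68931254,   0.        , 326.3418968 ],
       [  0.        , 379.68931254, 243.43426295],
       [  0.        ,   0.        ,   1.        ]]), 'origin': array([ 0.32506136, -0.50866732,  0.38302178]), 'attitude': array([ 0.84370148, -0.10212664,  0.06403649, -0.52310352])}
{'t': 0.1, 'joints': array([-1.16671663e+00,  9.18058936e-02,  1.23175042e+00,  6.21963442e-06,
        1.81977169e+00, -5.66960250e-02]), 'dq': array([-0.00072922, -0.00146832, -0.00165046, -0.00083159,  0.00077031,
        0.00071099]), 'joint_torque': array([ 4.20997414e-03, -4.47856879e+01, -4.07569814e+01,  7.02295499e-02,
        2.84868776e-02, -1.13666847e-04]), 'tcp_pos': array([ 0.26669459, -0.53720453,  0.22961505]), 'tcp_rot': array([-8.55142767e-04,  9.73577357e-01,  2.28355813e-01, -1.46982597e-04]), 'ft_force': array([0.72640079, 0.4382845 , 0.05002186]), 'torque': array([ 0.02371358, -0.0440075 ,  0.03503291]), 'grasp_force': 0.0, 'gripper_width': 0.08786554861656028}
```

View pics/scene.png

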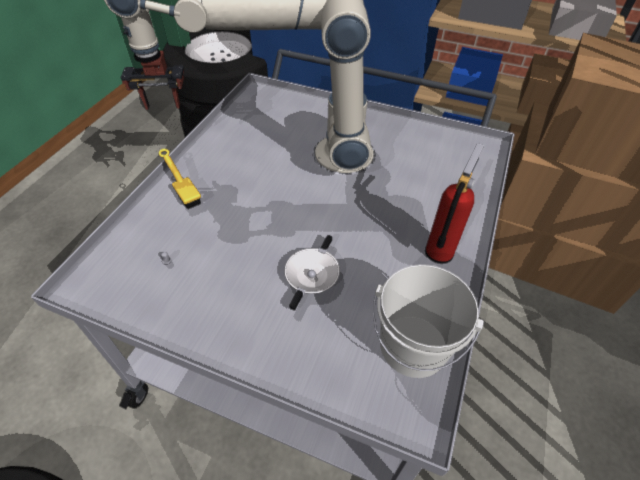

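View pics/side.png

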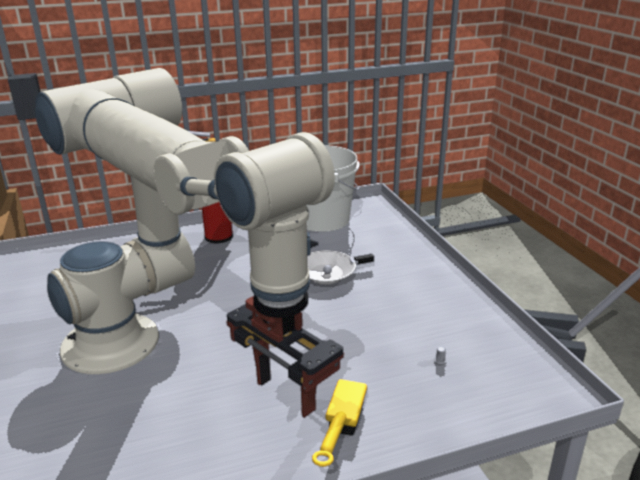

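The scene view shows the dish at about (313,271). Handle_a is near (326,242), handle_b near (296,299), and the ball near (311,275). The bucket is to the right at (428,310) and the extinguisher at (450,220). The side view shows the dish at (330,267), partly hidden by the wrist, with the brush and nut clear of it.

```bash
cat >h.py <<'E'
from rig import robot
import cv2,numpy as np
from scipy.spatial.transform import Rotation as R
def rot(q): return R.from_quat([q[1],q[2],q[3],q[0]])
def ray(m,px,z):
    K=m["intrinsics"]; d=np.linalg.inv(K)@[px[0],px[1],1]; d=rot(m["attitude"]).apply([d[0],-d[1],-d[2]])
    o=m["origin"]; return o+d*(z-o[2])/d[2]
def proj(m,p):
    c=rot(m["attitude"]).inv().apply(np.array(p)-m["origin"]); u=m["intrinsics"]@[c[0],-c[1],-c[2]]; return u[:2]/u[2]
def quat(yaw,pitch=0):
    # tool down; tool y along (dish y); yaw = dish x direction in world; pitch about dish y
    r=R.from_euler('z',yaw)*R.from_euler('y',pitch)*R.from_euler('x',np.pi)
    q=r.as_quat(); return [q[3],q[0],q[1],q[2]]
E
python3 - <<'E'
from h import *
m=robot.camera_model("scene")
A=ray(m,(326,242),.035);B=ray(m,(296,299),.035)
print(A,B,(A+B)/2,np.arctan2(*(B-A)[1::-1]),ray(m,(311,275),.015))
for n,p,z in(("bucket bottom",(415,365),0),("bucket top",(428,300),.2),("ext",(440,255),0)):print(n,ray(m,p,z))
c=(A+B)/2;yaw=np.arctan2(*(B-A)[1::-1])
for s,name in((-1,'a'),(1,'b')):
  for y0 in(0,np.pi):
    for yw in(yaw,yaw+s*-np.pi/2 if 0 else (np.pi/2 if s<0 else -np.pi/2)):
      p=c+s*.1*np.array([np.cos(yw),np.sin(yw),0]);p[2]=.15
      print(name,y0,round(yw,2),p.round(3),robot.inverse_kinematics(p,quat(yw+y0)))
E
```

```text
[0.44999999 0.10508209 0.035     ] [0.66390907 0.10299607 0.035     ] [0.55695453 0.10403908 0.035     ] -0.009751624135493062 [0.56361002 0.10436083 0.015     ]
bucket bottom [0.70749293 0.44350567 0.        ]
bucket top [0.64834306 0.4225778  0.2       ]
ext [0.33991458 0.42852998 0.        ]
a 0 -0.01 [0.457 0.105 0.15 ] [ 1.53310431e-01 -2.67952756e-01  1.71135905e+00 -4.44089210e-16
  1.69818636e+00  1.73385838e+00]
a 0 1.57 [0.557 0.004 0.15 ] [-0.05383069 -0.02581009  1.49249116  0.          1.67491159 -0.05383069]
a 3.141592653589793 -0.01 [0.457 0.105 0.15 ] [ 0.15331043 -0.26795276  1.71135905  0.          1.69818636 -1.40773427]
a 3.141592653589793 1.57 [0.557 0.004 0.15 ] None
b 0 -0.01 [0.657 0.103 0.15 ] [ 1.04462856e-01  2.65702747e-01  1.17809390e+00 -4.44089210e-16
  1.69779601e+00  1.68501081e+00]
b 0 -1.57 [0.557 0.004 0.15 ] None
b 3.141592653589793 -0.01 [0.657 0.103 0.15 ] [ 0.10446286  0.26570275  1.1780939   0.          1.69779601 -1.45658185]
b 3.141592653589793 -1.57 [0.557 0.004 0.15 ] [-0.05383069 -0.02581009  1.49249116  0.          1.67491159 -0.05383069]
```

```bash
python3 - <<'E'
from h import *
robot.move_to([.44,.105,.22],quat(-.01))
m=robot.camera_model("wrist");im=robot.camera("wrist");cv2.imwrite("pics/w1.png",im)
print(m,robot.read_state()["t"])
for p in([.448,.105,.04],[.664,.103,.04],[.557,.104,.012]):print(proj(m,p))
E
```

```text
{'intrinsics': array([[379.68931254,   0.        , 326.3418968 ],
       [  0.        , 379.68931254, 243.43426295],
       [  0.        ,   0.        ,   1.        ]]), 'origin': array([0.50524926, 0.10368125, 0.37338818]), 'attitude': array([-0.69808761,  0.08489247, -0.08547778,  0.70580487])} 2.5167
[325.37739271 216.26518005]
[324.72217417 -67.34697985]
[325.14989416  90.13126538]
```

View pics/w1.png

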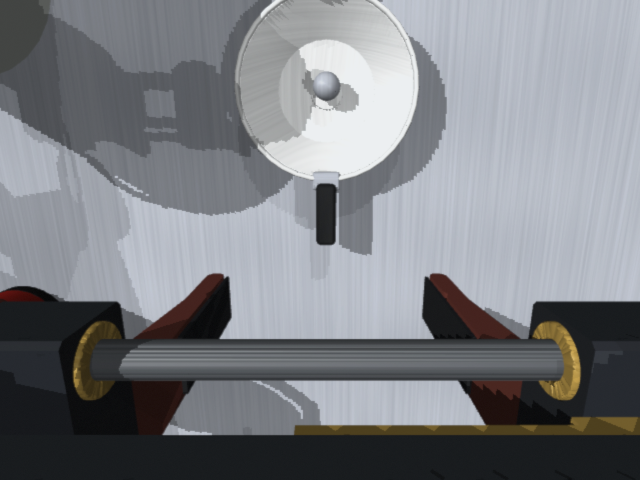

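The wrist view shows handle_a as a black bar at columns 317–336 and rows 184–244, just ahead of the open fingers. The ball is in the middle of the dish at (327,86), and the rim spans columns 236–418. I'll refine the handle's line by mask.

```bash
python3 - <<'E'
from h import *
im=cv2.imread("pics/w1.png");m=robot.camera_model("wrist")
g=im.max(2);k=np.zeros_like(g);k[165:260,300:350]=(g[165:260,300:350]<70)*255
c=max(cv2.findContours(k,0,1)[0],key=cv2.contourArea);print(cv2.boundingRect(c),cv2.minAreaRect(c))
l=[]
for r in range(188,242,4):
    x=np.nonzero(k[r])[0];l.append(ray(m,((x[0]+x[-1])/2,r),.035))
l=np.array(l);s=np.polyfit(l[:,0],l[:,1],1);print("handle",l[0],l[-1],s)
y,x,w,h=cv2.boundingRect(c)[1],*[cv2.boundingRect(c)[i] for i in(0,2,3)]
print("ends",ray(m,(326,y),.04),ray(m,(326,y+h),.035))
b=ray(m,(327,86),.018);print("ball",b)
w=ray(m,((236+418)/2,88),.035);print("rim",ray(m,(236,88),.035),ray(m,(418,88),.035))
E
```

```text
(316, 184, 21, 61) ((326.0, 214.0), (60.0, 20.0), 90.0)
handle [0.47248053 0.10413484 0.035     ] [0.42514738 0.10512836 0.035     ] [-0.02310353  0.11513031]
ends [0.47642715 0.10408813 0.04      ] [0.42042194 0.10472391 0.035     ]
ball [0.5595015  0.10228253 0.018     ]
rim [0.55618603 0.17821884 0.035     ] [0.55451225 0.02649216 0.035     ]
```

```bash
python3 - <<'E'
from h import *
q=quat(-.022)
gx,gy=.457,.1046
robot.move_to([gx,gy,.12],q)
robot.set_gripper(.05)
print(robot.servo_line([gx,gy,.0195],.05,force_limit=8))
robot.set_gripper(.023,10)
robot.set_gripper(0.0,10);print(robot.read_state()["gripper_width"])
robot.set_gripper(0.0,60);robot.sleep(.3)
s=robot.read_state();print(s)
a=robot.camera("wrist");cv2.imwrite("pics/g0.png",a)
robot.servo_line(s["tcp_pos"]+[0,0,.02],.02);robot.sleep(.3)
s=robot.read_state();b=robot.camera("wrist");cv2.imwrite("pics/g1.png",b);print(s)
cv2.imwrite("pics/g01.png",cv2.resize(np.vstack([a[:300],b[:300]]),(640,600)))
cv2.imwrite("pics/s1.png",robot.camera("side"))
E
```

```text
False
0.017775380122389505
{'t': 7.3083, 'joints': array([ 1.52445612e-01, -2.05071581e-01,  1.89231863e+00,  5.43624248e-05,
        1.45430288e+00,  1.74522457e+00]), 'dq': array([-0.00035737,  0.00059127,  0.00061831,  0.00026644,  0.0004298 ,
        0.00134756]), 'joint_torque': array([-5.68705704e-01, -3.03534257e+01, -3.91325712e+01, -3.40381013e-01,
        1.42547072e-02,  9.29394644e-02]), 'tcp_pos': array([0.4570094 , 0.10463142, 0.01951414]), 'tcp_rot': array([-3.01130881e-05,  9.99939561e-01, -1.09942528e-02,  1.66845241e-05]), 'ft_force': array([ 0.28342764,  1.33641836, -0.5814472 ]), 'torque': array([0.21516895, 0.00091538, 0.10333573]), 'grasp_force': 59.980677366256714, 'gripper_width': 0.01756856103332956}
{'t': 8.8083, 'joints': array([ 1.52474087e-01, -2.21051834e-01,  1.86949815e+00, -1.16424571e-05,
        1.49323975e+00,  1.74529863e+00]), 'dq': array([ 3.05427645e-04,  1.76061912e-03, -1.16179209e-03, -1.13988956e-03,
        9.05172939e-05,  7.64252933e-04]), 'joint_torque': array([ 1.84334880e-03, -3.14656377e+01, -4.12155211e+01, -4.04095289e-02,
       -3.18980506e-01, -4.90022594e-04]), 'tcp_pos': array([0.45698562, 0.10461858, 0.0394577 ]), 'tcp_rot': array([ 1.33282154e-05,  9.99939349e-01, -1.10134356e-02, -4.51385021e-05]), 'ft_force': array([-0.2332981 , -0.70496375, -2.60238934]), 'torque': array([ 0.009295  ,  0.26699634, -0.0361775 ]), 'grasp_force': 59.98181462287903, 'gripper_width': 0.01766223385020416}
```

View pics/g01.png

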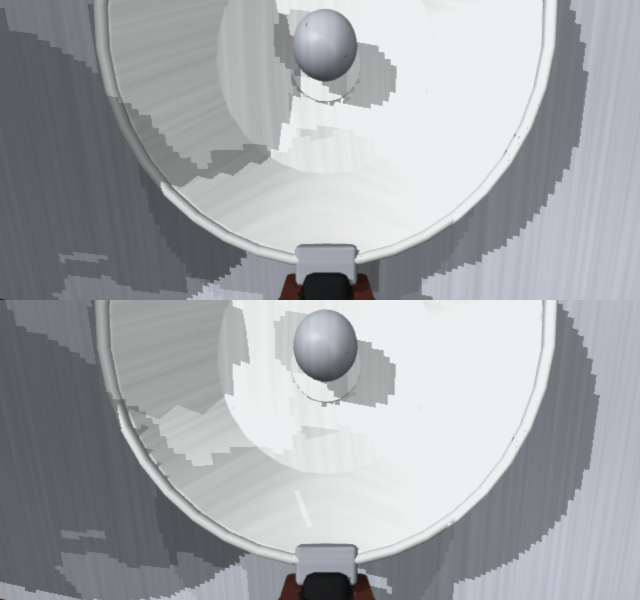

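Top is gripped and bottom is lifted 20 mm. The ball stays at (325,45), the near rim row is unchanged, and nothing has tilted or slipped. Next I'll lift clear, then turn.

```bash
python3 - <<'E'
from h import *
s=robot.read_state()
robot.servo_line([.457,.1046,.175],.04);robot.sleep(.5)
cv2.imwrite("pics/g2.png",robot.camera("wrist"));s=robot.read_state();print(s["t"],s["tcp_pos"],s["torque"],s["gripper_width"])
robot.servo_line([.557,.0024,.175],.02,ori=quat(np.pi/2));robot.sleep(1.)
s=robot.read_state();a=robot.camera("wrist");cv2.imwrite("pics/g3.png",a);print(s)
cv2.imwrite("pics/fin.png",np.vstack([a[:300],cv2.resize(robot.camera("side")[100:400],(640,300))]))
cv2.imwrite("pics/fscene.png",robot.camera("scene"))
E
```

```text
12.9917 [0.45699916 0.10460844 0.17501734] [0.05554913 0.25932661 0.01538443] 0.017412070908057593
{'t': 21.2917, 'joints': array([-5.68053082e-02, -2.87373654e-02,  1.45126038e+00,  1.66346078e-05,
        1.71913485e+00, -5.68062737e-02]), 'dq': array([-0.00143399, -0.00053196,  0.0018892 , -0.00108349, -0.00114751,
        0.0004652 ]), 'joint_torque': array([ 1.10374134e-03, -4.08939385e+01, -4.21697295e+01,  3.17923743e-01,
        3.48757196e-02, -5.39573284e-04]), 'tcp_pos': array([0.55699261, 0.00238634, 0.17497292]), 'tcp_rot': array([-2.98050970e-05,  7.07105570e-01,  7.07107991e-01, -1.55724904e-05]), 'ft_force': array([ 0.32227089,  0.21253724, -2.39218907]), 'torque': array([-0.27919098, -0.03966058, -0.0240468 ]), 'grasp_force': 59.98191297054291, 'gripper_width': 0.017751661466058995}
```

View pics/fin.png

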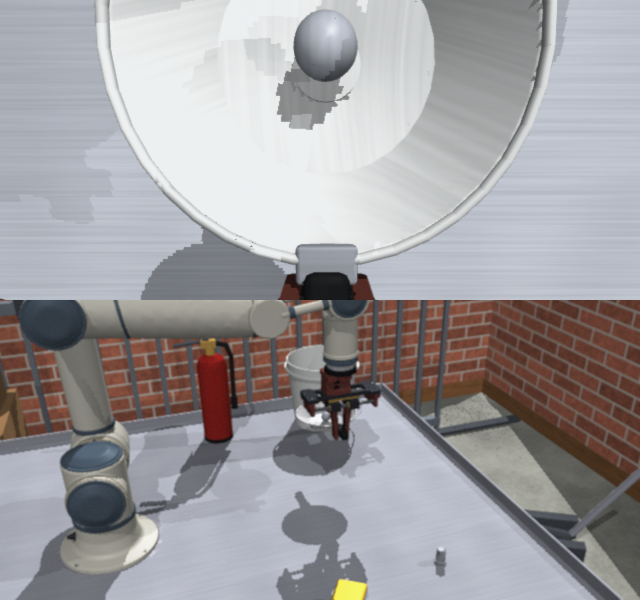

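View pics/fscene.png

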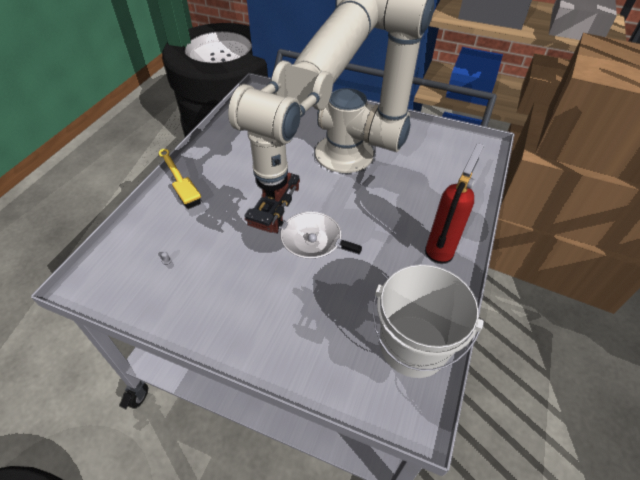

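The dish is up and turned, with the ball still central at (325,45) in the wrist view and the rim unchanged, so it is level. The free handle at (350,246) in the scene view points at the gate, and nothing else has moved.

```bash
python3 -c "
from rig import robot
print(robot.hand_in())"
```

```text
the job is handed in; nothing more can be done
None
```

I handed the job in at about 21 s: the arm is holding the dish level by handle_a about 15 cm above the tray, with the ball in its middle, the free handle pointing at the gate, and the other things on the tray left alone.

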